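# Open the floodlight's battery door by its hidden flush release

### The arm

A 6-joint arm with a two-finger parallel gripper is mounted at the origin on the work surface. World frame = base frame: x ahead of the robot, y to its left, z up, the work surface at z = 0. Lengths are in m, angles in rad, forces in N, time in s.
With the tool pointing down it reaches from about 0.25 to 0.8 m from the base axis. Payload 8.5 kg.
Tool frame: the origin (TCP) lies at the very end of the fingers, on their centre line; the grasp point (between the pads) lies 19 mm behind it; z points along the fingers, y is the line along which they close (so a half turn about z gives the same grasp; the last joint's range is limited). The gripper opens to 85 mm and grips with 20 to 120 N. Pads are 22 mm wide; open, the fingers measure 114 mm over their backs; the gripper's body (76 mm by 85 mm) begins 54 mm behind the grasp point. The pads swing forward as they close: fully open they stand 13 mm farther back than shut.
Start: joints at [1.269, 0.238, -0.013, 1.319, 0, 1.571], TCP at [0.156, 0.501, 0.231] pointing down, gripper open.
Joint ranges: [-2.66, 2.66], [-1.03, 1.9], [-1.14, 1.46], [-1.82, 2.27], [-1.45, 1.34], [-3.14, 3.14]. Speed limits (rad/s): [2.22, 2.22, 2.79, 3.14, 3.14, 3.14].

### API

Orientations are given as [roll, pitch, yaw] about the fixed x, y, z axes, in that order (R = Rz(yaw) Ry(pitch) Rx(roll)).
In Python, from plant import r, cams gives the robot as it stands.
- The arm moves only by the tool drive_tool, never from a script. Its argument "rows" is one flat list of numbers, 5 for each row, row after row: the opening, from -1 (shut) to 1 (fully open), so that 0 is half open, then the shift along the tool's x, y, z in units of 60 mm (1.0 is 60 mm), then the turn about the tool's z in units of 6 degrees (1.0 is 6 degrees). In form: [claw, dx, dy, dz, yaw, claw, dx, dy, dz, yaw, ...]. A call has 1 to 10 rows; each row is the pose to reach, as a shift and turn from the pose commanded when the call began, along the tool's axes at that moment; what a row does not reach only later rows make up. A row lasts 1/8 s, in which the tool goes at most 62.5 mm and 10.7 degrees, less where a joint would pass 70% of its speed; a pose out of reach is approached as far as the arm can. A call with a gripper value outside its range is refused whole. The fingers move at their own pace and stop on an object; "squeeze" is the grip in N (left out, the last holds). Time passes only in rows, so rows that repeat a pose let the fingers close. It gives the time, the measured TCP pose, the force, the opening and the grip force at its end, in the units of the state.
- r.observe(): the state, without advancing time (a new reading comes with each control period).
- cams.grab_frame(name): name is "scene" or "top" or "wrist"; returns a dict with "frame" (480x640x3 uint8, red, green, blue), "range_z" (480x640 float32, m along the optical axis (not along the pixel's ray), 0 where there is no reading), "fx", "fy", "cx", "cy" (pixels), "D" ([k1, k2, p1, p2, k3] as OpenCV has them; the pictures are not rectified), "xyz" and "attitude" of the camera in the world. Camera axes: x right, y down, z forward; pixel columns grow to the right and rows downward; lengths in m; the calibration is good to about 2 mm. A picture is of the moment at which its call begins.
- r.close_job(): hands the job in; it is judged then, once.
Trained networks look in the newest picture that a camera, given by its name, has taken for a name from the list of things; names that differ only in an ending like _2 or _b are one class to them, and where a whole thing is asked for, a point or a joint stands for the part that bears it (a point fixed in the world has none). Each returns a list of dicts, best first, with "score" (0 to 1); they miss things now and then, are a little off and sometimes report something else, mostly with a low value. They report only what shows in the picture. A call takes as long as a camera call.
- cams.search_frame(target, camera): "pixel" ([column, row] in pixels, amid what is visible of it).
- cams.spot_point(target, camera): "pixel" ([column, row] in pixels: a listed point, or the origin of a listed thing).
The state is a dict: "t": time; "q": joint angles; "joint_velocities": joint speeds; "effort": joint torques, N m; "tool_pos": TCP position; "tool_rot": TCP orientation; "ft_force": force on the tool from outside, world axes, zero at the start; "torque": the same for the moment, N m; "grip_width": finger opening in m; "finger_force": force on a finger pad.
Only numpy, scipy, OpenCV 4.12 (cv2) and the standard library are available. Lean on these libraries where they do the work, as an engineer would, in place of code of your own. Each camera call takes 0.05 s, during which the arm holds its last target. There are 200 camera calls.

### The job

The cordless floodlight lies on its lens on the cellar bench and its batteries are due for changing. Feel lightly with a fingertip along the flat strip beside the battery door until you find the flush, sunken release button, press it in until the door springs ajar, then with the fingertips push the door up and over until it rests fully open against its stop. Touch only: do not pick up, tilt or shove the lamp, do not lean hard on it, and leave the new cells and everything else on the bench where they stand.

Things in the scene. Friction and masses are not known exactly. Their poses are not given: they have to be found in the camera images.
- lamp: cordless LED floodlight lying face down, loose, 2.4 kg: grey shell 210 (its x) x 290 (y) x 75 mm high. Origin: centre of its underside, on the bench; z up; -x side, with the catch strip, faces roughly the robot. Black rubber corner bumpers stand 79 mm high (near two from y = 68 mm out to 147, either side). Steel bracket, 12 mm bar, 42 mm up, runs round its sides (y to 163 mm) and +x end (to 146)
- strip_mid (a point): middle of the flat catch strip, on its upper face (lamp frame -75.5, 0, 75 mm), axes as the lamp's. The strip spans lamp x -103 to -48 mm, y -68 to 68 mm between the bumpers, all at 75 mm. The release button is NOT in general here: its centre is on the strip's long centreline (lamp x = -75.5 mm) at any lamp y from -36 to 36 mm, different each time
- release (a joint): travel of the release button (m): 0 at rest, 0.006 fully in (straight down). A plate of the strip's own grey plastic, 42 (lamp x) x 44 mm (y), in an opening 44 x 46 mm, its face sunk 2.5 mm below the strip; only seam and step show. Gives from about 2 N, 6 N at full travel; the strip round it is rigid. The catch lets the door go at about 4 mm; the button springs back when let go
- lid (a joint): opening angle of the battery door (rad): 0 shut; 1.95 fully open on its stop, leaning back past upright. When the catch is released a spring lifts it to about 0.9 and holds it there. From there it swings freely (70 g): let go before upright (1.57) it falls back to 0.9, beyond upright it falls on to its stop
- lid_hinge (a point): middle of the door's hinge line (lamp frame 52, 0, 72.5 mm). The line runs along lamp y; the free edge swings up and over towards lamp +x. Beyond the hinge lie cooling fins no higher than 75 mm
- lid_edge (a point): middle of the door's free edge, upper face; shut, it is at lamp frame -46, 0, 75 mm, flush with the strip and 98 mm from the hinge line. The door is a flat plate 5 mm thick and 140 mm wide (lamp y), with a keeper lip that hangs 12 mm below it at the free edge
- cell_a: new battery cell standing upright, 33 mm across, 62 mm high, origin under its foot; stands on the robot's side of the lamp, leave it alone
- cell_b: a second new battery cell, as cell_a, leave it alone
- screwdriver: screwdriver lying on the bench, origin on its underside, leave it alone
- jar: glass preserve jar, 82 mm across, 125 mm high, origin under its foot, beside the lamp, leave it alone
- mug: white mug, 80 mm across, 92 mm high, origin under its foot, beside the lamp, leave it alone
- wine: full wine bottle standing upright, 75 mm across, 300 mm high, origin under its foot, leave it alone
- brush: hand brush lying on the bench, origin on its underside, leave it alone

How it is judged:
On the way, in this order (a step that is already met when the one before it is completed fails the run):
1. the release button has been pressed in by at least 4 mm (value of joint release above 0.004 m).
2. the battery door has sprung ajar (past 0.6 rad) (value of joint lid above 0.6 rad), for 0.1 s.
3. the door has been pushed over to its stop (past 1.85 rad) (value of joint lid above 1.85 rad), for 0.2 s.
At the end, for the whole second after the job is handed in: The battery door rests open against its stop (joint past 1.85 of 1.95 rad), the release button has sprung back out (within 1 mm), the lamp lies flat and at rest within 30 mm of where it lay, and every bystander is within 25 mm of where it stood (value of joint lid above 1.85 rad and value of joint release below 0.001 m and distance of lamp from where it was at the start of the episode below 0.03 m and angle between lamp's own z axis and vertical below 0.05 rad and linear speed of lamp below 0.02 m/s and distance of each of cell_a, cell_b, screwdriver, jar, mug, wine, brush from where it was at the start of the episode below 0.025 m); the robot touches nothing.
It fails at once if the lamp is picked up or tilted (height (world z) of lamp above 0.012 m or angle between lamp's own z axis and vertical above 0.12 rad).
It fails at once if the lamp is shoved more than 30 mm along the bench (distance of lamp from where it was at the start of the episode above 0.03 m).
It fails at once if the lamp is leaned on hard (over 60 N) (contact force between the arm and lamp above 60 N).
It fails at once if a bystander is lifted or moved by more than 25 mm (distance of any of cell_a, cell_b, screwdriver, jar, mug, wine, brush from where it was at the start of the episode above 0.025 m).
It also fails if it takes over 51 s, if anything falls off the work surface, if the arm or the gripper's body presses on something with over 40 N, if the wrist force passes 120 N, or if a joint passes its speed limit or range.

## Working session

There is one attempt and no reset: what is moved stays moved. The work goes in short steps, Python scripts to look and compute and a tool call to move; the robot and the scene stay as the last step left them, time stands still between calls to the robot, and variables do not carry over. Pictures are saved under pics/ and viewed, at most 10 in all, crops included, and the job is handed in when it is done.

Besides the shell and the picture viewer there is one more tool, called as name(argument=value, ...) on one line, values as JSON. drive_tool: Moves the arm, as the interface text tells. Its arguments: {"type":"object","properties":{"rows":{"type":"array"},"squeeze":{"type":"number"}},"required":["rows"]}

```bash
ls; mkdir -p pics; cat > h.py <<'E'
import numpy as np, cv2
from scipy.spatial.transform import Rotation as R
from plant import r, cams
def cam(f):
    a=np.array(f["attitude"],float)
    M=a if a.shape==(3,3) else (R.from_euler('xyz',a).as_matrix() if a.size==3 else None)
    return M,np.array(f["xyz"])
def pix2w(f,uv,z=None):
    K=np.array([[f["fx"],0,f["cx"]],[0,f["fy"],f["cy"]],[0,0,1]])
    n=cv2.undistortPoints(np.array(uv,float).reshape(-1,1,2),K,np.array(f["D"])).reshape(-1,2)
    d=np.c_[n,np.ones(len(n))]; M,t=cam(f); dw=d@M.T
    if z is not None: s=(z-t[2])/dw[:,2]
    else: s=np.array([f["range_z"][int(round(v)),int(round(u))] for u,v in np.array(uv,float).reshape(-1,2)])
    return t+dw*s[:,None]
E
python3 - <<'E'
from h import *
f=cams.grab_frame("top"); print(f["xyz"],f["attitude"],f["fx"],f["D"])
cv2.imwrite("pics/top.png",f["frame"][:,:,::-1])
for n in ["strip_mid","lid_hinge","lid_edge","lamp","cell_a","jar","mug","wine","screwdriver","brush"]:
    for d in cams.spot_point(n,"top")[:2]: print(n,d["score"],np.round(d["pixel"]),pix2w(f,d["pixel"],.075 if n[:2] in("st","li") else 0)[0].round(4))
s=r.observe();print(s["t"],s["tool_pos"],s["tool_rot"],s["ft_force"])
E
```

```text
pics
[0.37064646 0.02908144 1.50498434] [-3.04258243  0.00938922 -1.59247651] 617.3856391575728 [-0.04632646  0.          0.          0.          0.        ]
strip_mid 0.82 [322. 267.] [0.4592 0.0306 0.075 ]
lid_hinge 0.69 [333. 217.] [0.5737 0.0014 0.075 ]
lid_edge 0.97 [324. 255.] [0.4861 0.0246 0.075 ]
lamp 0.91 [324. 240.] [0.529  0.0231 0.    ]
cell_a 0.56 [267. 286.] [0.4183 0.1652 0.    ]
cell_a 0.56 [423. 257.] [ 0.4825 -0.2169  0.    ]
jar 0.98 [425. 259.] [ 0.4775 -0.2206  0.    ]
mug 0.68 [238. 204.] [0.6243 0.2359 0.    ]
wine 0.66 [520. 242.] [ 0.5125 -0.4562  0.    ]
wine 0.5 [302. 300.] [0.383  0.0801 0.    ]
screwdriver 0.92 [366. 323.] [ 0.3253 -0.0735  0.    ]
brush 0.56 [125. 280.] [0.4414 0.514  0.    ]
0.55 [0.1560373  0.50123915 0.23129061] [-3.14152604e+00 -2.99433317e-06  2.83982553e+00] [ 0.92977421  0.82572863 -0.35253482]
```

View pics/top.png

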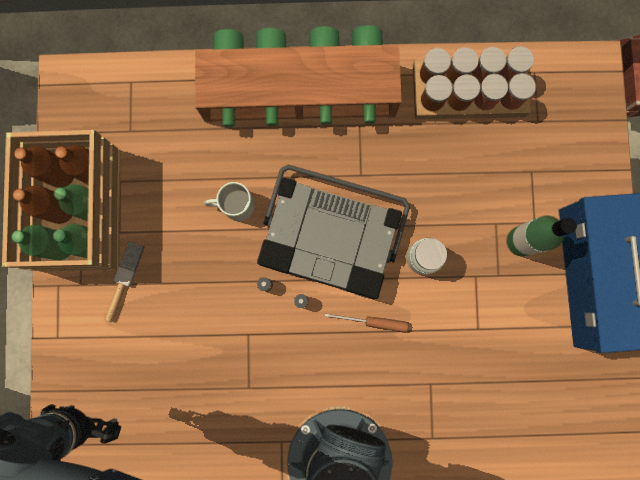

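The top view shows the lamp around (333,240), yawed about -15°. The strip is at the bottom, with a faint square near (323,269). The cells are at (265,285) and (302,301), and the jar is at (428,256). I'll zoom in on the lamp.

```bash
python3 - <<'E'
from h import *
im=cv2.imread("pics/top.png")[155:305,240:440]
im=cv2.resize(im,None,fx=4,fy=4,interpolation=cv2.INTER_CUBIC)
cv2.imwrite("pics/crop.png",cv2.convertScaleAbs(im,alpha=1.4))
E
```

```text
(no output)
```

View pics/crop.png

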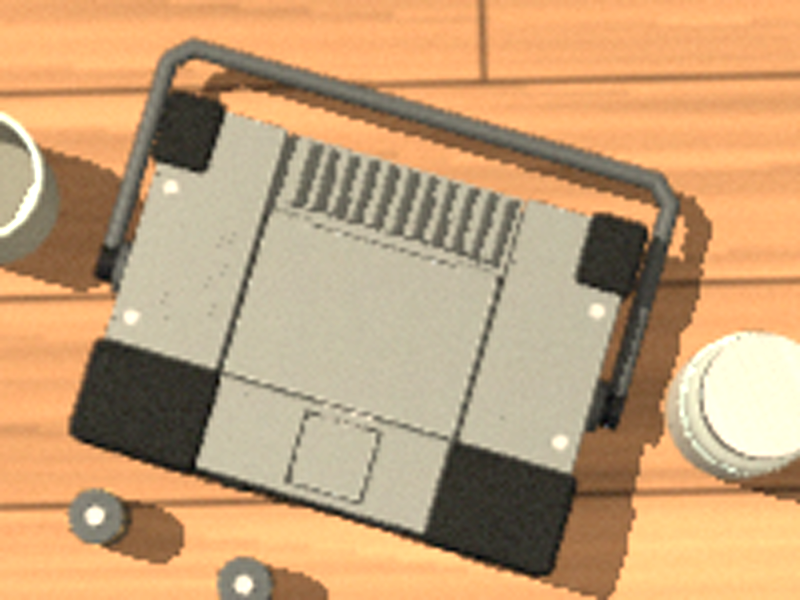

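The button seam shows in the crop at about (334,456), with the door's free-edge corners at (222,373) and (455,438). I'll turn these into world positions.

```bash
python3 - <<'E'
from h import *
f=cams.grab_frame("top")
c=np.array([[334,456],[222,373],[455,438],[198,467],[427,532],[290,483],[306,409],[381,429],[365,502]])
uv=(c+.5)/4-.5+[240,155]
p=pix2w(f,uv,.075); print(p.round(4))
e=(p[1]-p[2]+p[3]-p[4])[:2]; yaw=np.arctan2(e[1],e[0])-np.pi/2; print("yaw",yaw,np.linalg.norm(e)/2)
X=np.array([np.cos(yaw),np.sin(yaw)]);Y=np.array([-X[1],X[0]])
mid=(p[1]+p[2])[:2]/2; o=mid+X*.047
o2=(p[3]+p[4])[:2]/2+X*.1035
print("lamp origin",o,o2); b=p[0][:2]-o; print("button lamp",b@X,b@Y, p[5:].mean(0))
print("depth",pix2w(f,uv[:3])[:, 2])
print("strip_mid",o-X*.0755)
s=r.observe();print(R.from_euler('xyz',s["tool_rot"]).as_matrix().round(3), s["grip_width"])
for n in ["lamp","cell_a","jar","mug"]:
    for d in cams.search_frame(n,"top")[:2]: print(n,d["score"],np.round(d["pixel"]))
E
```

```text
[[ 4.545e-01  2.810e-02  7.500e-02]
 [ 5.042e-01  9.210e-02  7.500e-02]
 [ 4.633e-01 -4.230e-02  7.500e-02]
 [ 4.498e-01  1.070e-01  7.500e-02]
 [ 4.093e-01 -2.460e-02  7.500e-02]
 [ 4.394e-01  5.390e-02  7.500e-02]
 [ 4.821e-01  4.370e-02  7.500e-02]
 [ 4.695e-01  5.000e-04  7.500e-02]
 [ 4.274e-01  1.080e-02  7.500e-02]]
yaw -0.29685924090869986 0.13914266341417575
lamp origin [0.52873447 0.01116915] [0.52854985 0.01091943]
button lamp -0.07596423086394281 -0.005552857299351073 [0.45462555 0.02721123 0.075     ]
depth [0.07273906 0.0279972  0.03383112]
strip_mid [0.45653684 0.03325428]
[[-0.955  0.297 -0.   ]
 [ 0.297  0.955 -0.   ]
 [-0.    -0.    -1.   ]] 0.08552035358090618
cell_a 0.65 [265. 284.]
cell_a 0.65 [299. 300.]
jar 0.62 [428. 256.]
jar 0.31 [331. 233.]
mug 0.73 [232. 202.]
```

drive_tool(rows=[-1, -7.03, -6.06, 0.5, 0, -1, -7.03, -6.06, 0.5, 0, -1, -7.03, -6.06, 0.5, 0, -1, -7.03, -6.06, 0.5, 0, -1, -7.03, -6.06, 0.5, 0, -1, -7.03, -6.06, 0.5, 0, -1, -7.03, -6.06, 0.5, 0, -1, -7.03, -6.06, 1.0, 0, -1, -7.03, -6.06, 1.0, 0, -1, -7.03, -6.06, 1.0, 0], squeeze=20)

```text
t: 2.05
tool_pos: [0.4517, 0.0254, 0.17]
tool_rot: [-3.14, -0.001, 2.834]
ft_force: [-0.5, -0.0, 0.2]
grip_width: 0.0
finger_force: 0.0
```

```bash
python3 - <<'E'
from h import *
f=cams.grab_frame("wrist"); cv2.imwrite("pics/w1.png",f["frame"][:,:,::-1])
for n in ["strip_mid","lid_edge","lid_hinge","release"]:
    for d in (cams.search_frame if n=="release" else cams.spot_point)(n,"wrist")[:2]: print(n,d["score"],np.round(d["pixel"]),pix2w(f,d["pixel"],.075)[0].round(4))
s=r.observe();print(s["t"],np.array(s["tool_pos"]).round(4),s["ft_force"])
E
```

```text
strip_mid 0.88 [333. 246.] [0.4579 0.0329 0.075 ]
lid_edge 0.77 [332. 283.] [0.4851 0.0235 0.075 ]
lid_edge 0.25 [332. 245.] [0.4573 0.0325 0.075 ]
lid_hinge 0.64 [332. 389.] [ 0.5746 -0.0039  0.075 ]
release 0.73 [324. 241.] [0.4527 0.0281 0.075 ]
2.3 [0.4504 0.0297 0.1718] [-0.44700562 -0.16641992  0.13392226]
```

View pics/w1.png

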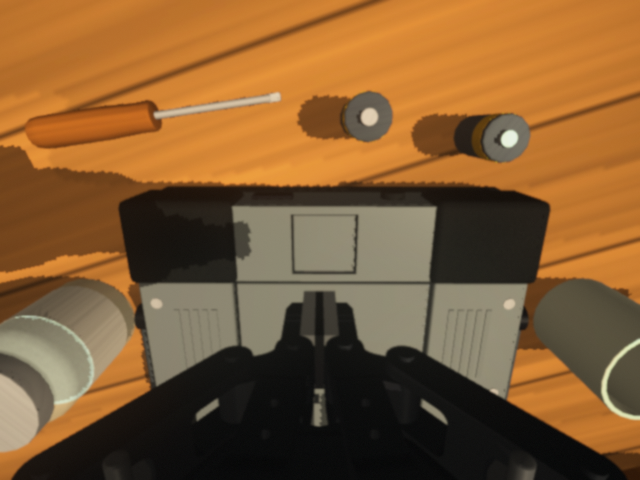

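The wrist view shows the button seam from (292,214) to (357,273), centre about (324,243). That agrees with the top view, so I descend over it.

drive_tool(rows=[-1, 0, 0, 0.8, 0, -1, 0, 0, 1.4, 0, -1, 0, 0, 1.5, 0, -1, 0, 0, 1.55, 0, -1, 0, 0, 1.58, 0, -1, 0, 0, 1.58, 0])

```text
t: 3.05
tool_pos: [0.4513, 0.0288, 0.0774]
tool_rot: [3.141, 0.001, 2.84]
ft_force: [0.4, 0.5, 1.0]
grip_width: 0.0005
finger_force: 0.0
```

drive_tool(rows=[-1, 0, 0, 0.03, 0, -1, 0, 0, 0.06, 0, -1, 0, 0, 0.08, 0, -1, 0, 0, 0.08, 0])

```text
t: 3.55
tool_pos: [0.4508, 0.0286, 0.0717]
tool_rot: [-3.141, 0.0, 2.84]
ft_force: [0.2, -1.1, 2.8]
grip_width: -0.0002
finger_force: 1.1
```

Contact is below strip level, at 2–3 N, so the finger is on the button. I press further.

drive_tool(rows=[-1, 0, 0, 0.03, 0, -1, 0, 0, 0.05, 0, -1, 0, 0, 0.06, 0, -1, 0, 0, 0.06, 0])

```text
t: 4.05
tool_pos: [0.4508, 0.0287, 0.0681]
tool_rot: [-3.141, 0.0, 2.84]
ft_force: [-0.7, 0.1, 3.2]
grip_width: 0.0
finger_force: 1.7
```

drive_tool(rows=[-1, 0, 0, 0.02, 0, -1, 0, 0, 0.03, 0, -1, 0, 0, 0.03, 0])

```text
t: 4.42
tool_pos: [0.4508, 0.0287, 0.0665]
tool_rot: [-3.141, 0.0, 2.84]
ft_force: [-1.5, -1.1, 7.2]
grip_width: -0.0001
finger_force: 3.4
```

```bash
python3 - <<'E'
from h import *
s=r.observe();print(s["t"],np.array(s["tool_pos"]).round(4),s["ft_force"])
f=cams.grab_frame("wrist"); w=f["frame"]; g=cams.grab_frame("scene")["frame"]
cv2.imwrite("pics/s2.png",cv2.resize(np.hstack([w,g])[:,:,::-1],(800,300)))
E
```

```text
4.425 [0.4508 0.0287 0.0665] [-1.49168271 -1.05471303  7.24845191]
```

View pics/s2.png

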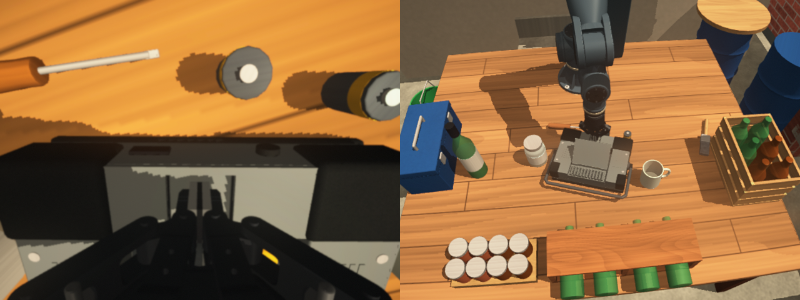

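The wrist frame shows the button under the finger at full travel. The scene frame shows the door lifted near (595,150). I'll raise to just below edge height and look.

drive_tool(rows=[-1, 0, 0, -0.2, 0, -1, 0, 0, -0.5, 0, -1, 0.3, 0, -1.06, 0, -1, 0.3, 0, -1.06, 0, -1, 0.3, 0, -1.06, 0])

```text
t: 5.15
tool_pos: [0.4336, 0.0341, 0.1298]
tool_rot: [3.142, 0.0, 2.84]
ft_force: [0.3, -0.3, 0.1]
grip_width: 0.0001
finger_force: 0.0
```

```bash
python3 - <<'E'
from h import *
s=r.observe();print(s["t"],np.array(s["tool_pos"]).round(4),s["ft_force"])
w=cams.grab_frame("wrist")["frame"]; g=cams.grab_frame("scene")["frame"]
cv2.imwrite("pics/s3.png",np.hstack([cv2.resize(w,(400,300)),cv2.resize(g[180:340,200:413],(400,300))])[:,:,::-1])
E
```

```text
5.15 [0.4336 0.0341 0.1298] [ 0.26110361 -0.30203333  0.11623309]
```

View pics/s3.png

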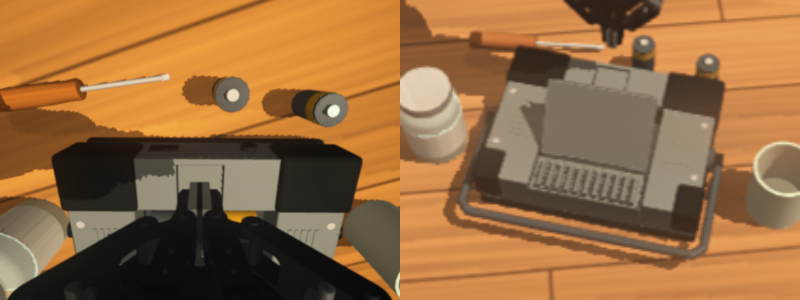

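In the scene crop the door stands ajar near (600,115) and the button has sprung back. Now I push the door over by sweeping along lamp +x.

drive_tool(rows=[-1, -0.5, 0, 0, 0, -1, -0.9, 0, 0, 0, -1, -1.1, 0, 0, 0, -1, -1.3, 0, 0, 0, -1, -1.5, 0, 0, 0, -1, -1.7, 0, 0, 0, -1, -1.9, 0, 0, 0, -1, -2.05, 0, 0, 0, -1, -2.2, 0, 0, 0, -1, -2.2, 0, 0, 0])

```text
t: 6.5
tool_pos: [0.5603, -0.0054, 0.13]
tool_rot: [3.142, 0.001, 2.84]
ft_force: [-1.1, 0.2, -0.2]
grip_width: -0.0001
finger_force: 0.0
```

drive_tool(rows=[-1, -0.1, 0, 0, 0, -1, -0.2, 0, 0, 0, -1, -0.28, 0, 0, 0, -1, -0.28, 0, 0, 0, -1, -0.28, 0, 0, 0])

```text
t: 7.12
tool_pos: [0.5754, -0.0102, 0.1298]
tool_rot: [-3.141, -0.0, 2.84]
ft_force: [0.4, -0.2, -0.5]
grip_width: -0.0002
finger_force: 0.0
```

```bash
python3 - <<'E'
from h import *
s=r.observe();print(s["t"],np.array(s["tool_pos"]).round(4),s["ft_force"])
w=cams.grab_frame("wrist")["frame"]; g=cams.grab_frame("scene")["frame"]
cv2.imwrite("pics/s4.png",np.hstack([cv2.resize(w,(400,300)),cv2.resize(g[180:340,200:413],(400,300))])[:,:,::-1])
E
```

```text
7.125 [ 0.5754 -0.0102  0.1298] [ 0.39056654 -0.2233614  -0.47537495]
```

View pics/s4.png

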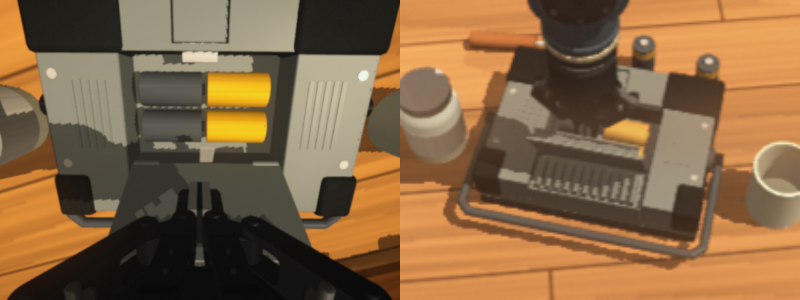

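The wrist frame shows the battery bay open at (200,105) with the door leaning back past upright. I'll retreat backwards, then up, and check.

drive_tool(rows=[-1, 0.5, 0, 0, 0, -1, 1.3, 0, 0, 0, -1, 2.3, 0, -0.5, 0, -1, 3, 0, -1.5, 0, -1, 3, 0, -2.2, 0, -1, 3, 0, -2.2, 0, -1, 3, 0, -2.2, 0])

```text
t: 8.1
tool_pos: [0.4036, 0.0433, 0.2618]
tool_rot: [3.142, 0.0, 2.84]
ft_force: [-0.7, -0.1, 0.1]
grip_width: -0.0001
finger_force: 0.0
```

```bash
python3 - <<'E'
from h import *
s=r.observe();print(s["t"],np.array(s["tool_pos"]).round(4),s["ft_force"])
g=cams.grab_frame("scene"); t=cams.grab_frame("top")
cv2.imwrite("pics/s5.png",np.hstack([cv2.resize(t["frame"][140:320,230:470],(400,300)),cv2.resize(g["frame"][180:340,200:413],(400,300))])[:,:,::-1])
for n in ["lid_edge","lid_hinge"]:
    for f,c in ((g,"scene"),(t,"top")):
        for d in cams.spot_point(n,c)[:1]: print(n,c,d["score"],np.round(d["pixel"]),pix2w(f,d["pixel"],.1636 if n=="lid_edge" else .0725)[0].round(4))
E
```

```text
8.1 [0.4036 0.0433 0.2618] [-0.74485368 -0.06300792  0.06680761]
lid_edge scene 0.76 [297. 256.] [ 0.6048 -0.0149  0.1636]
lid_edge top 0.95 [342. 194.] [ 0.6125 -0.0162  0.1636]
lid_hinge scene 0.59 [302. 264.] [ 0.5735 -0.0034  0.0725]
lid_hinge top 0.59 [336. 214.] [ 0.5832 -0.0048  0.0725]
```

View pics/s5.png

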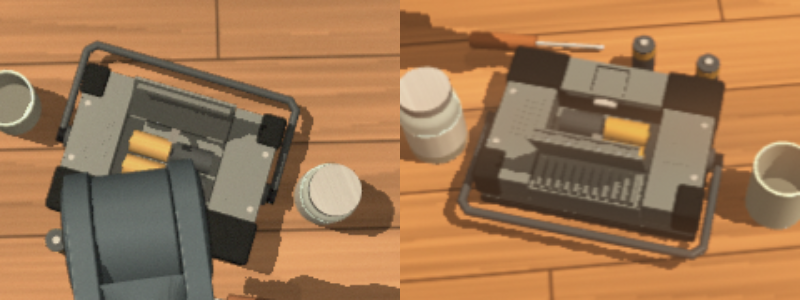

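The door leans back on its stop. Its free edge measures (0.6125, -0.016), against (0.613, -0.015) predicted for 1.95 rad. The lamp and its neighbours look unmoved, so I hand in.

```bash
python3 -c "
from plant import r
print(r.close_job())"
```

```text
the job is handed in; nothing more can be done
None
```

The release button was found and pressed in, the battery door was pushed over and now rests open at its stop, the camera check showed the lamp and everything else undisturbed, and the job is handed in (about 8 s of arm time; no verdict was returned).

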